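Clamp the amber jar in the sprung bench clamp

ROBOT

A 6-joint arm with a two-finger parallel gripper is mounted at the origin on the work surface. World frame = base frame: x ahead of the robot, y to its left, z up, the work surface at z = 0. Lengths are in mm, angles in rad, forces in N, time in s.
With the tool pointing down it reaches from about 350 to 875 mm from the base axis. Payload 4.2 kg.
Tool frame: the origin (TCP) lies midway between the tips of the shut fingers; the grasp point (between the pads) lies 19 mm behind it (arm.tcp_to_grasp is the distance from the TCP to the grasp point, in mm); z points along the fingers, y is the line along which they close (so a half turn about z gives the same grasp; the last joint's range is limited). The gripper opens to 85 mm and grips with 20 to 120 N. Pads are 22 mm wide; open, the fingers measure 114 mm over their backs; the gripper's body (76 mm by 85 mm) begins 54 mm behind the grasp point. The pads swing forward as they close: fully open they stand 13 mm farther back than shut.
Start: joints at [1.55, 0.385, 0.008, 0, -1.194, -0.259], TCP at [172.57, 600.682, 231.312] pointing down, gripper open.
Joint ranges: [-3.14, 3.14], [-1.21, 2.06], [-1.07, 1.41], [-3.16, 2.05], [-2.99, -0.16], [-3.1, 3.1]. Speed limits (rad/s): [2.79, 2.79, 3.14, 3.14, 3.14, 3.14].

INTERFACE

Orientations are given as a unit quaternion [x, y, z, w].
In Python, from bench import arm, get_image gives the robot as it stands.
- The arm moves only by the tool drive_tool, never from a script. Its argument "deltas" is a list of rows, each a list of 2 entries, a list of its own where there are three numbers: the shift along the tool's x, y, z in cm, then the turn, a rotation vector about the tool's x, y, z in degrees. In form: [[[x, y, z], [ax, ay, az]], ...]. A call has 1 to 12 rows; each row shifts and turns the commanded pose from where the row before left it, along the tool's axes as they then stand; what a row does not reach is not made up. A row lasts 1/10 s, in which the tool goes at most 50 mm and 8.59 degrees, less where a joint would pass 70% of its speed; a pose out of reach is approached as far as the arm can. A call with a gripper value outside its range is refused whole. "claw" is the finger opening in cm, from 0 to 8.54, set as the call begins (left out, the last holds). The fingers move at their own pace and stop on an object; the grip force is fixed at half the most. Time passes only in rows, so rows that do not move let the fingers close. It gives the time, the measured TCP pose, the force, the opening and the grip force at its end, in the units of the state.
- arm.read_state(): the state, without advancing time (a new reading comes with each control period).
- get_image(name): name is "side" or "top"; returns a dict with "img" (420x560x3 uint8, red, green, blue), "fx", "fy", "cx", "cy" (pixels), "eye" and "orientation" of the camera in the world. Camera axes: x right, y down, z forward; pixel columns grow to the right and rows downward; lengths in mm; the calibration is good to about 2 mm. A picture is of the moment at which its call begins. There is no depth.
- arm.job_done(): hands the job in; it is judged then, once.
The state is a dict: "clock": time; "joints": joint angles; "joint_vel": joint speeds; "joint_efforts": joint torques, N m; "position": TCP position; "ee_rot": TCP orientation; "contact_force": force on the tool from outside, world axes, zero at the start; "wrist_torque": the same for the moment, N m; "gripper_width": finger opening in mm; "grasp_force": force on a finger pad.
Only numpy, scipy, OpenCV 4.12 (cv2) and the standard library are available. Lean on these libraries where they do the work, as an engineer would, in place of code of your own. Each camera call takes 0.05 s, during which the arm holds its last target. There are 200 camera calls.

TASK

The squat amber jar has to be held fast so that its lid can be unscrewed later. Push the clamp's lever knob over until the sprung jaw snaps open, slide the jar along the bench fully home into the clamp without lifting or tipping it, then push the knob back so that the jaw springs shut and grips the jar. Leave everything else on the bench where it stands.

Things in the scene. Friction and masses are not known exactly. Their poses are not given: they have to be found in the camera images.
- jar: squat wide-mouth amber glass jar with a flat black lid and pale paper band: 68 mm in diameter, 84 mm tall (glass body straight up to 57 mm; lid 60 mm in diameter from 63 to 84 mm), about 0.4 kg. The only squat jar on the table: the other amber containers are taller and narrower. Origin: centre of its underside, z up.
- clamp: aluminium jar clamp fixed to the bench. Origin: on the bench, where the axis of the fully home jar stands. x points from the open mouth to the back, z up. The jar slides in along +x on the bare bench (no floor) until it meets the back plate (face at x = 34 mm, 50 mm tall). Behind it a low block with the spring reaches x = 120 mm, y = -50 to 80 mm.
- cheek (a point): front end, at mid height, of the clamp's fixed cheek: a 50 mm tall wall on the mouth's -y side with its inner face at y = -34 mm from x = -8 to 64 mm in the clamp's frame; a flared lead-in lip reaches out to x = -27, y = -50 mm. The sprung jaw faces it from the +y side.
- jaw (a joint): angle (rad) of the sprung steel jaw about an upright pivot at x = 47, y = 60 mm in the clamp's frame; it lies 24 to 56 mm above the bench. 0 = shut on nothing, about 0.12 = shut on the jar, 0.9 = fully open. It opens clockwise seen from above. Over-centre spring: below 0.5 it snaps shut, beyond 0.5 it snaps open and stays so.
- knob (a point): top centre of the upright black knob on the jaw's lever: 20 mm in diameter, 34 to 105 mm above the bench, 70 mm from the pivot. In the clamp's frame at x = 17, y = 123 mm with the jaw shut on nothing, x = 77, y = 123 mm fully open. Pushing it towards +x opens the jaw, towards -x shuts it; about 5 N.
- amber_tall: bystander: tall amber bottle with black cap, 64 mm wide, 165 mm tall; leave it where it is
- amber_slim: bystander: slim amber bottle, 48 mm wide, 125 mm tall; leave it where it is
- white_pot: bystander: white plastic bottle, 56 mm wide, 105 mm tall; leave it where it is
- beaker: bystander: steel cup, 64 mm wide, 85 mm tall; leave it where it is
- tip_box: bystander: grey plastic box 120 x 85 x 55 mm; leave it where it is
- spatula: bystander: spatula lying flat, 170 mm long; leave it where it is
- dish: bystander: shallow white bowl, 90 mm wide, 22 mm tall; leave it where it is
Mind the look-alikes: they are no part of the job. What is shaped like the clamp but blue or green is not meant. Leave any green look-alike of the jar alone.

How it is judged (in metres and radians):
On the way, in this order (a step that is already met when the one before it is completed fails the run):
1. the sprung jaw is snapped open while the jar is still outside the clamp (value of joint jaw above 0.8 rad and horizontal distance between jar and clamp above 0.04 m), for 0.2 s.
2. the jar stands fully home in the open clamp (within 8 mm) (horizontal distance between jar and clamp below 0.008 m and value of joint jaw above 0.6 rad), for 0.2 s.
3. the jaw has sprung shut on the jar (value of joint jaw between 0.05 and 0.22 rad and contact force between jar and clamp above 2 N and horizontal distance between jar and clamp below 0.008 m), for 0.2 s.
At the end, for the whole second after the job is handed in: The jar stands upright on the bench, at rest, its axis within 8 mm of the clamp's seat, with the jaw shut on it (jaw angle 0.05 to 0.22 rad) and pressing it against the clamp with more than 2 N (all of step 3 and angle between jar's own z axis and vertical below 0.06 rad and height (world z) of jar below 0.006 m and linear speed of jar below 0.02 m/s); the robot touches nothing.
It fails at once if the jar is tipped by more than 0.3 rad or lifted by more than 12 mm (angle between jar's own z axis and vertical above 0.3 rad or height (world z) of jar above 0.012 m).
It fails at once if another thing on the bench is moved by more than 30 mm (distance of any of amber_tall, amber_slim, white_pot, beaker, tip_box, spatula, dish from where it was at the start of the episode above 0.03 m).
It also fails if it takes over 72 s, if anything falls off the work surface, if the arm or the gripper's body presses on something with over 40 N, if the wrist force passes 120 N, or if a joint passes its speed limit or range.

## Working session

There is one attempt and no reset: what is moved stays moved. The work goes in short steps, Python scripts to look and compute and a tool call to move; the robot and the scene stay as the last step left them, time stands still between calls to the robot, and variables do not carry over. Pictures are saved under pics/ and viewed, at most 10 in all, crops included, and the job is handed in when it is done.

Besides the shell and the picture viewer there is one more tool, called after "Request:" by a JSON object that holds its "method" and its "body", one argument or row to a line. drive_tool: Moves the arm, as the interface text tells. Its arguments: {"type":"object","properties":{"deltas":{"type":"array"},"claw":{"type":"number"}},"required":["deltas"]}

```bash
mkdir -p pics; cat > h.py <<'E'
import numpy as np, cv2
from scipy.spatial.transform import Rotation as R
from bench import arm, get_image
def snap(n,f):
    d=get_image(n); cv2.imwrite('pics/'+f,d['img'][:,:,::-1]); return d
def ray(d,u,v,z):
    r=R.from_quat(d['orientation']).apply([(u-d['cx'])/d['fx'],(v-d['cy'])/d['fy'],1]); e=np.array(d['eye'])
    return (e+r*(z-e[2])/r[2]).round(1)
def proj(d,p):
    q=R.from_quat(d['orientation']).inv().apply(np.array(p)-d['eye'])
    return (d['fx']*q[0]/q[2]+d['cx'],d['fy']*q[1]/q[2]+d['cy'])
E
python3 - <<'E'
from h import *
for n in('top','side'):
    d=snap(n,n+'1.png'); print(n,[d[k] for k in('fx','fy','cx','cy','eye','orientation')])
print(arm.read_state())
E
```

```text
top [410.3827799627304, 410.3827799627304, 276.38218659392305, 212.64090375769604, array([4.57429748e+02, 2.54397875e-01, 1.27049948e+03]), array([ 0.71339425, -0.69944313,  0.02243186, -0.03667111])]
side [389.3517866961072, 389.3517866961072, 279.57980804390934, 206.00193535702408, array([  64.498239  , -575.7205825 ,  738.06468471]), array([ 0.85073002, -0.30414416,  0.142356  , -0.40433839])]
{'clock': 0.1, 'joints': array([ 1.54962146e+00,  3.85479813e-01,  6.77262941e-03, -4.34563074e-04,
       -1.19400907e+00, -2.58604202e-01]), 'joint_vel': array([-0.00170333, -0.00109395,  0.00326158,  0.00201732,  0.00016549,
        0.00107891]), 'joint_efforts': array([-1.22174301e-04, -3.93317270e+01,  1.88930798e+01,  4.19789851e+00,
       -2.59839479e-03,  4.22852708e-06]), 'position': array([172.42663075, 600.20370908, 230.33491742]), 'ee_rot': array([ 9.90219751e-01, -1.39513019e-01, -8.68473214e-05,  9.77123900e-04]), 'contact_force': array([-0.49052996, -0.42343373,  0.07972015]), 'wrist_torque': array([ 0.01453307, -0.02598333,  0.02814592]), 'grasp_force': 0.0, 'gripper_width': 85.39731092207987}
```

View pics/top1.png

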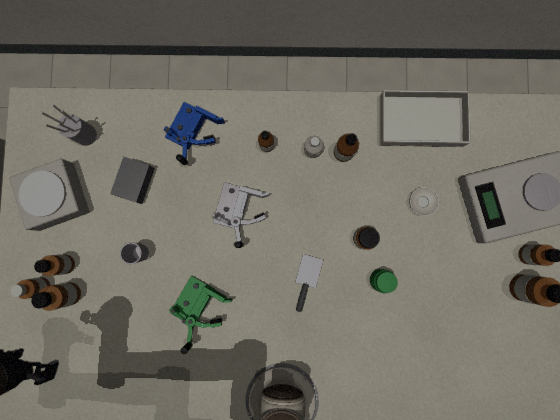

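View pics/side1.png

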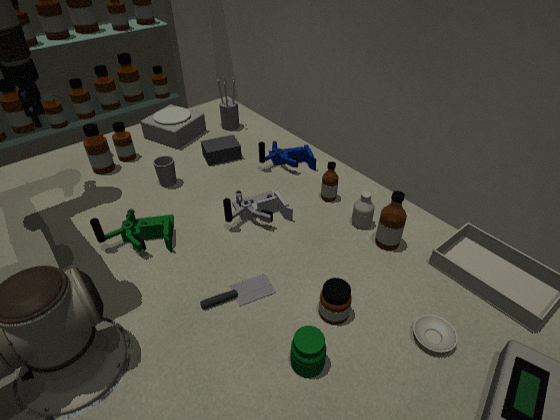

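The top view shows the silver clamp at about (240,210), mouth to the right, with its knob at (239,244). The amber jar is at (367,238), the green decoys at (384,280) and (200,305), and the blue clamp at (190,130). In the side view the jar's lid is at (336,292) and the silver clamp at (258,208). Next I'll zoom in on the clamp and jar.

```bash
python3 - <<'E'
from h import *
a=cv2.imread('pics/top1.png'); cv2.imwrite('pics/c1.png',cv2.resize(a[165:265,200:300],None,fx=6,fy=6,interpolation=cv2.INTER_CUBIC))
b=cv2.imread('pics/side1.png')
d=get_image('top'); s=get_image('side')
print('clampish',ray(d,240,210,50),'knob top',ray(d,239,244,105))
# dark lids/knob masks in top
for nm,im,c,boxes,z in(('top',a,d,{'jar':(345,215,390,260),'knob':(225,230,255,255)},(84,105)),('side',b,s,{'jar':(310,270,360,330),'knob':(215,190,240,230)},(84,105))):
    for (k,(x0,y0,x1,y1)),zz in zip(boxes.items(),z):
        g=im[y0:y1,x0:x1].max(2); m=(g<45).astype(np.uint8)
        n,l,st,ce=cv2.connectedComponentsWithStats(m)
        for i in range(1,n):
            if st[i,4]>15: u,v=ce[i]+[x0,y0]; print(nm,k,st[i],u.round(1),v.round(1),ray(c,u,v,zz))
E
```

```text
clampish [565.3 134.9  50. ] knob top [463.6 129.  105. ]
top jar [ 12  12  22  21 353] 368.0 237.2 [ 490.8 -239.7   84. ]
top knob [ 9 11  9  7 44] 238.3 244.3 [462.7 131.  105. ]
side jar [ 12   8  29  28 640] 336.1 291.7 [ 481.4 -248.4   84. ]
side jar [10 29 31 14 97] 335.3 307.8 [ 451.2 -275.7   84. ]
side jar [ 9 41 30 14 95] 332.9 320.2 [ 426.7 -293.2   84. ]
side knob [  8   8  17  24 167] 228.0 210.1 [441.4  96.7 105. ]
```

View pics/c1.png

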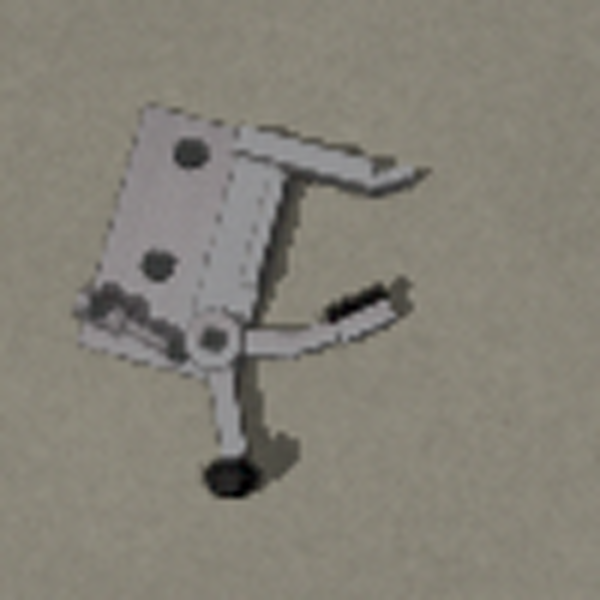

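The crop shows the clamp shut. The pivot is at crop (212,338), the knob at (231,472), the cheek/back corner at (288,177), the cheek end at (374,193) and the lip tip at (428,172). The mouth faces lower right. I'll fit the clamp pose from these points.

```bash
python3 - <<'E'
from h import *
d=get_image('top'); s=get_image('side')
C=[((212,338),(47,60),58),((231,474),(17,123),105),((288,177),(34,-34),50),((374,192),(-8,-34),50),((428,172),(-27,-50),50)]
P=np.array([ray(d,(x+.5)/6-.5+200,(y+.5)/6-.5+165,z)[:2] for (x,y),_,z in C]);Q=np.array([c[1] for c in C],float)
p=P@[1,1j];q=Q@[1,1j]
z=np.vdot(q-q.mean(),p-p.mean());yaw=np.angle(z);o=p.mean()-np.exp(1j*yaw)*q.mean()
print(P,'yaw',np.degrees(yaw),'org',o,'scale',abs(z)/np.vdot(q-q.mean(),q-q.mean()).real,'res',(p-o-np.exp(1j*yaw)*q).round(1))
T=lambda x,y:(o+np.exp(1j*yaw)*(x+1j*y))
for n,pt in dict(knob=(17,123,105),lip=(-27,-50,50),piv=(47,60,58),corner=(34,-34,50)).items():
    t=T(*pt[:2]); print(n,t.round(1),[np.round(proj(c,(t.real,t.imag,pt[2])),1) for c in (d,s)])
# jar two-view: lid top mid height triangulation
for pt in ((490.8,-239.7,84),(490.8,-239.7,70),(490.8,-239.7,63)): print('jar',np.round(proj(s,pt),1),np.round(proj(d,pt),1))
b=cv2.imread('pics/side1.png'); 
cv2.imwrite('pics/c2.png',np.hstack([cv2.resize(b[180:240,210:300],(600,400),interpolation=2)[:, :400],cv2.resize(b[265:335,300:370],(400,400),interpolation=2)]))
E
```

```text
[[531.9 148.2]
 [464.7 131.6]
 [613.7 113.5]
 [606.9  70.3]
 [617.5  43.5]] yaw 75.29949541519674 org (576.3169943001617+85.93349045476243j) scale 0.9844219528880479 res [ 1.7+1.6j  3. -2.j  -4.1+3.3j -0.3+0.7j -0.3-3.6j]
knob (461.7+133.6j) [array([237.4, 244.7]), array([226.7, 200. ])]
lip (617.8+47.1j) [array([269.7, 193.1]), array([293. , 208.3])]
piv (530.2+146.6j) [array([235.4, 221.5]), array([246.2, 201.3])]
corner (617.8+110.2j) [array([248.7, 192.7]), array([278.6, 197.5])]
jar [336.3 286.9] [368.  237.2]
jar [335.7 291.1] [367.  237.3]
jar [335.4 293.1] [366.6 237.4]
```

View pics/c2.png

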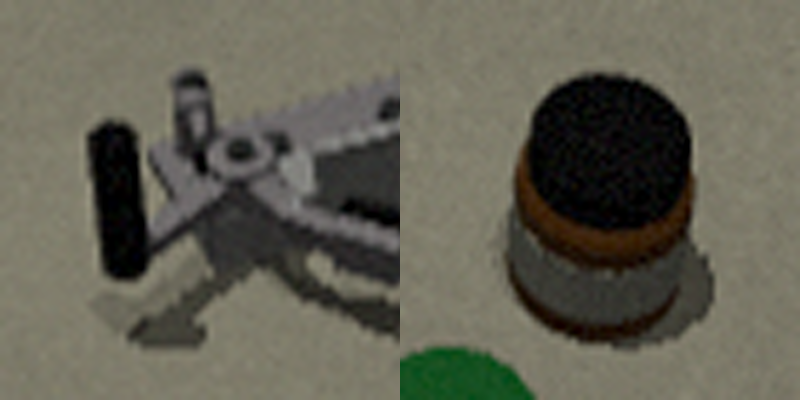

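The side view agrees with the fit: the knob top is at (227,199) against a predicted (227,200), and the pivot matches too. The jar stands at about (490,-241), practically on the clamp's axis and 338 mm in front of the seat. The tool is within 1.3° of the clamp's axes, with tool x along clamp -y and tool y along clamp -x. I'll move towards the knob at height.

Request:
{"method": "drive_tool", "body": {
  "deltas": [
    [[2.6,2.8,0],[0,0,-1.3]],
    [[2.6,2.9,0],[0,0,0]],
    [[2.6,2.9,0],[0,0,0]],
    [[2.6,2.9,0],[0,0,0]],
    [[2.6,2.9,0],[0,0,0]],
    [[2.6,2.9,0],[0,0,0]],
    [[2.6,2.9,0],[0,0,0]],
    [[2.6,2.9,0],[0,0,0]],
    [[2.6,2.9,0],[0,0,0]],
    [[2.6,2.9,0],[0,0,0]],
    [[2.6,2.9,0],[0,0,0]],
    [[2.6,2.9,0],[0,0,0]]
  ],
  "claw": 0
}}

```text
clock: 1.5
position: [385.7, 183.9, 231.6]
ee_rot: [0.992, -0.128, 0.0, -0.0]
contact_force: [0.8, -0.4, 0.7]
gripper_width: 0.1
grasp_force: 0.0
```

```bash
cat >> h.py <<'E'
def cl(O=576.3+85.9j,yaw=75.3):
    s=arm.read_state();p=s['position'];c=((p[0]+1j*p[1])-O)*np.exp(-1j*np.radians(yaw))
    x=R.from_quat(s['ee_rot']).as_matrix()[:,0]
    print('t',s['clock'],'cx %.1f cy %.1f z %.1f'%(c.real,c.imag,p[2]),'psi %.2f'%np.degrees(np.arctan2(x[1],x[0])),'F',s['contact_force'].round(1),'w',s['gripper_width'].round(1),s['grasp_force'])
E
python3 -c "
from h import *
cl()"
```

```text
Traceback (most recent call last):
  File "h.py", line 15, in cl
    print('t',s['clock'],'cx %.1f cy %.1f z %.1f'%(c.real,c.imag,p[2]),'psi %.2f'%np.degrees(np.arctan2(x[1],x[0])),'F',s['contact_force'].round(1),'w',s['gripper_width'].round(1),s['grasp_force'])
                                                                                                                                                        ^^^^^^^^^^^^^^^^^^^^^^^^
AttributeError: 'float' object has no attribute 'round'
```

Request:
{"method": "drive_tool", "body": {
  "deltas": [
    [[2.1,2,0],[0,0,0]],
    [[2.1,2,0],[0,0,0]],
    [[2.1,2,0],[0,0,0]],
    [[2.1,2,0],[0,0,0]],
    [[0,0,0],[0,0,0]],
    [[0,0,0],[0,0,0]]
  ]
}}

```text
clock: 2.1
position: [446.2, 86.2, 231.2]
ee_rot: [0.992, -0.129, -0.0, -0.0]
contact_force: [-0.6, 0.1, -0.3]
gripper_width: 0.2
grasp_force: 0.0
```

```bash
sed -i "s/s\['gripper_width'\].round(1)/round(s['gripper_width'],1)/" h.py
python3 -c "
from h import *
cl()"
```

```text
t 2.1 cx -32.7 cy 125.9 z 231.2 psi -14.83 F [-0.6  0.1 -0.3] w 0.2 0.0
```

Request:
{"method": "drive_tool", "body": {
  "deltas": [
    [[0,0,2.5],[0,0,0]],
    [[0,0,2.5],[0,0,0]],
    [[0,0,2.5],[0,0,0]],
    [[0,0,2.5],[0,0,0]],
    [[0,0,2.3],[0,0,0]],
    [[0,0,2],[0,0,0]],
    [[0,0,1],[0,0,0]],
    [[0,0,0],[0,0,0]]
  ]
}}

```text
clock: 2.9
position: [445.3, 86.8, 77.4]
ee_rot: [0.992, -0.128, -0.001, 0.001]
contact_force: [0.2, -1.2, -0.3]
gripper_width: -0.1
grasp_force: 0.0
```

Request:
{"method": "drive_tool", "body": {
  "deltas": [
    [[0,-0.7,0],[0,0,0]],
    [[0,-0.7,0],[0,0,0]],
    [[0,-0.7,0],[0,0,0]],
    [[0,-0.7,0],[0,0,0]],
    [[0,-0.7,0],[0,0,0]],
    [[0,-0.7,0],[0,0,0]],
    [[0,-0.7,0],[0,0,0]],
    [[0,-0.7,0],[0,0,0]]
  ]
}}

```text
clock: 3.7
position: [458.2, 139.7, 77.5]
ee_rot: [0.992, -0.129, -0.002, 0.002]
contact_force: [-1.3, -1.0, -0.8]
gripper_width: -0.1
grasp_force: 1.1
```

```bash
python3 -c "
from h import *
cl()
d=snap('top','t2.png');s=snap('side','s2.png')
a=cv2.imread('pics/t2.png');b=cv2.imread('pics/s2.png')
cv2.imwrite('pics/c3.png',np.hstack([cv2.resize(a[165:265,200:300],(400,400)),cv2.resize(b[160:260,200:300],(400,400))]))"
```

```text
t 3.7 cx 22.1 cy 127.9 z 77.5 psi -14.78 F [-1.3 -1.  -0.8] w -0.1 1.081070601940155
```

View pics/c3.png

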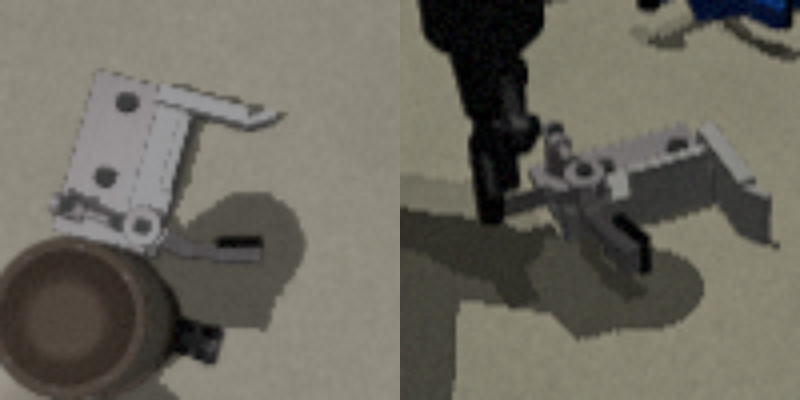

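The jaw has swung well out (tip at crop (262,248)), but the gripper hides the knob. I'll push a little more to get it past dead centre, then back off.

Request:
{"method": "drive_tool", "body": {
  "deltas": [
    [[0,-0.7,0],[0,0,0]],
    [[0,-0.7,0],[0,0,0]],
    [[0,0,0],[0,0,0]],
    [[0,0,0],[0,0,0]],
    [[0,2,0],[0,0,0]],
    [[0,2,0],[0,0,0]],
    [[0,2,0],[0,0,0]],
    [[0,0,-3],[0,0,0]],
    [[0,0,-4],[0,0,0]],
    [[0,0,-4],[0,0,0]]
  ]
}}

```text
clock: 4.8
position: [447.5, 94.1, 189.2]
ee_rot: [0.992, -0.129, -0.001, 0.001]
contact_force: [1.2, 0.6, -0.0]
gripper_width: 0.3
grasp_force: 0.0
```

Request:
{"method": "drive_tool", "body": {
  "deltas": [
    [[2,4,0],[0,0,0]],
    [[2,4,0],[0,0,0]],
    [[2,4,0],[0,0,0]],
    [[2,4,0],[0,0,0]],
    [[2,4,0],[0,0,0]],
    [[2,4,0],[0,0,0]],
    [[0,2,0],[0,0,0]],
    [[0,0,0],[0,0,0]]
  ],
  "claw": 8.5
}}

```text
clock: 5.6
position: [496.5, -188.9, 187.6]
ee_rot: [0.991, -0.131, -0.001, -0.0]
contact_force: [0.5, -0.2, -0.9]
gripper_width: 84.8
grasp_force: 0.0
```

```bash
python3 -c "
from h import *
cl()
d=snap('top','t3.png');s=snap('side','s3.png')
a=cv2.imread('pics/t3.png')
cv2.imwrite('pics/c4.png',cv2.resize(a[165:275,200:400],None,fx=4,fy=4))
for nm,f,c in(('knob','pics/t3.png',d),('knob','pics/s3.png',s)):
    for z,(x0,y0,x1,y1) in ((105,(205,225,255,265) if c is d else (190,170,250,225)),):
        m=(cv2.imread(f)[y0:y1,x0:x1].max(2)<45).astype(np.uint8);n,l,st,ce=cv2.connectedComponentsWithStats(m)
        for i in range(1,n):
            if st[i,4]>15:u,v=ce[i]+[x0,y0];print(f,st[i],u,v,ray(c,u,v,z))
def T(x,y):
    c=576.3+85.9j+np.exp(1j*np.radians(75.3))*(x+1j*y);return c.real,c.imag
print('pred open',proj(d,(*T(77,123),95)),proj(s,(*T(77,123),80)))
"
```

```text
t 5.6 cx -286.1 cy 7.5 z 187.6 psi -15.06 F [ 0.5 -0.2 -0.9] w 84.8 0.0
pics/t3.png [ 9 11 10  7 48] 218.39583333333334 238.875 [476.9 188.1 105. ]
pics/s3.png [ 26  16   9  23 140] 220.14285714285714 196.97142857142856 [455.6 155.6 105. ]
pics/s3.png [53 42  7 13 39] 245.4102564102564 219.1025641025641 [455.6  40.3 105. ]
pred open (np.float64(217.73122897597597), np.float64(238.9412415005559)) (np.float64(220.5493548372711), np.float64(194.93346292854574))
```

View pics/c4.png

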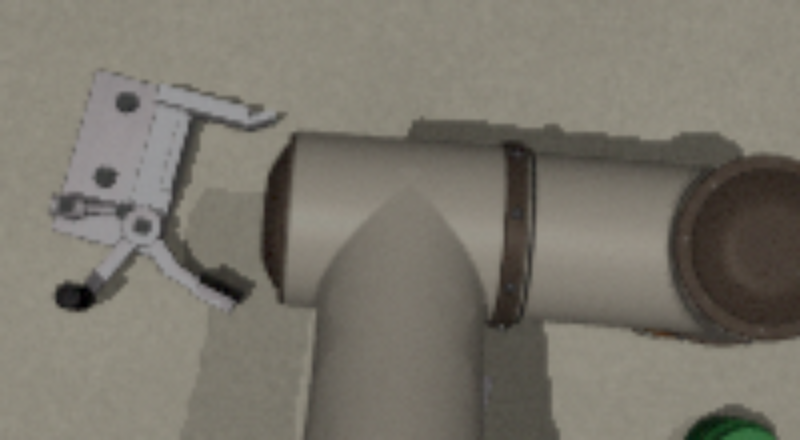

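The jaw is open: the knob is at (218,239), right where predicted. Next I'll move over the jar (clamp-frame position about (-338, 1.5)) and descend around the lid.

Request:
{"method": "drive_tool", "body": {
  "deltas": [
    [[0.3,2.6,0],[0,0,0]],
    [[0.3,2.6,0],[0,0,0]],
    [[0,0,0],[0,0,0]],
    [[0,0,2],[0,0,0]],
    [[0,0,2],[0,0,0]],
    [[0,0,2],[0,0,0]],
    [[0,0,1],[0,0,0]],
    [[0,0,0],[0,0,0]]
  ]
}}

```text
clock: 6.5
position: [490.3, -236.4, 117.1]
ee_rot: [0.992, -0.128, -0.002, -0.0]
contact_force: [-1.2, 0.4, -0.0]
gripper_width: 85.3
grasp_force: 0.0
```

```bash
python3 -c "
from h import *
cl()
s=snap('side','s4.png')
b=cv2.imread('pics/s4.png')
cv2.imwrite('pics/c5.png',cv2.resize(b[225:345,270:390],None,fx=4,fy=4))"
```

```text
t 6.5 cx -333.6 cy 1.4 z 117.1 psi -14.67 F [-1.2  0.4 -0. ] w 85.3 0.0
```

View pics/c5.png

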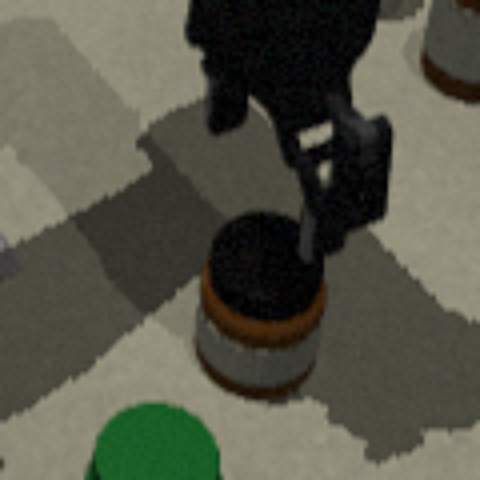

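The open fingers straddle the lid, with tips at crop (225,125) and (330,245) and the lid below at (267,265). I'll go 4 mm further along and descend.

Request:
{"method": "drive_tool", "body": {
  "deltas": [
    [[0,0.4,1],[0,0,0]],
    [[0,0,1],[0,0,0]],
    [[0,0,1],[0,0,0]],
    [[0,0,1],[0,0,0]],
    [[0,0,1],[0,0,0]],
    [[0,0,1],[0,0,0]],
    [[0,0,0.2],[0,0,0]],
    [[0,0,0],[0,0,0]]
  ]
}}

```text
clock: 7.35
position: [490.1, -241.4, 55.7]
ee_rot: [0.992, -0.128, -0.001, 0.0]
contact_force: [0.6, 0.7, 0.3]
gripper_width: 85.0
grasp_force: 0.0
```

Request:
{"method": "drive_tool", "body": {
  "deltas": [
    [[0,0,0],[0,0,0]],
    [[0,0,0],[0,0,0]],
    [[0,0,0],[0,0,0]],
    [[0,0,0],[0,0,0]],
    [[0,0,0],[0,0,0]],
    [[0,0,0],[0,0,0]]
  ],
  "claw": 5
}}

```text
clock: 7.95
position: [490.7, -242.2, 57.6]
ee_rot: [0.992, -0.128, 0.001, 0.001]
contact_force: [-1.4, -2.8, 5.0]
gripper_width: 58.2
grasp_force: 65.8
```

```bash
python3 -c "
from h import *
cl()"
```

```text
t 7.95 cx -339.1 cy -0.4 z 57.6 psi -14.70 F [-1.4 -2.8  5. ] w 58.2 65.83101556215297
```

Request:
{"method": "drive_tool", "body": {
  "deltas": [
    [[0,-1,0],[0,0,0]],
    [[0,-2,0],[0,0,0]],
    [[0,-2.5,0],[0,0,0]],
    [[0,-2.5,0],[0,0,0]],
    [[0,-2.5,0],[0,0,0]],
    [[0,-2.5,0],[0,0,0]],
    [[0,-2.5,0],[0,0,0]],
    [[0,-2.5,0],[0,0,0]],
    [[0,-2.5,0],[0,0,0]],
    [[0,-2,0],[0,0,0]],
    [[0,-1.5,0],[0,0,0]],
    [[0,0,0],[0,0,0]]
  ]
}}

```text
clock: 9.15
position: [551.5, -8.5, 57.6]
ee_rot: [0.992, -0.127, 0.0, 0.0]
contact_force: [-1.5, -0.2, 8.0]
gripper_width: 58.4
grasp_force: 65.5
```

```bash
python3 -c "
from h import *
cl()
a=snap('top','t5.png')['img'][:,:,::-1];b=snap('side','s5.png')['img'][:,:,::-1]
cv2.imwrite('pics/c6.png',np.hstack([cv2.resize(a[165:265,200:300],(400,400)),cv2.resize(b[160:260,215:315],(400,400))]))"
```

```text
t 9.15 cx -97.6 cy 0.1 z 57.6 psi -14.62 F [-1.5 -0.2  8. ] w 58.4 65.4630016189185
```

View pics/c6.png

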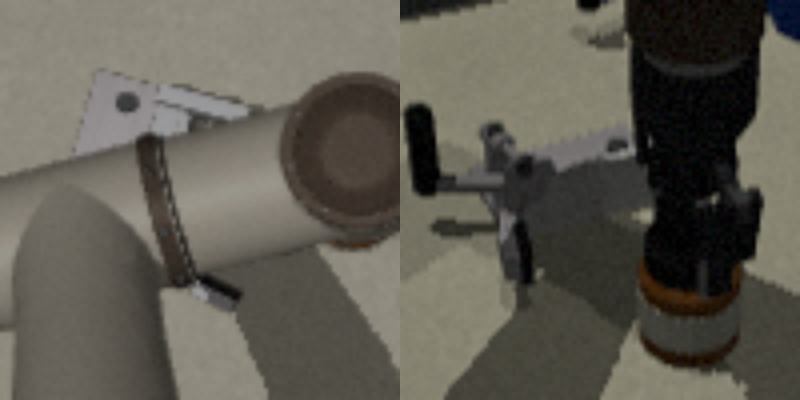

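The jar is upright in the fingers just outside the mouth. In the side view the paper band is centred at column 287.5. I'll check its lateral offset.

```bash
python3 -c "
from h import *
s=get_image('side');g=R.from_quat
for cy in(-4,0,4):
    c=576.3+85.9j+np.exp(1j*np.radians(75.3))*(-97.6+1j*cy); print(cy,proj(s,(c.real,c.imag,35)))
im=s['img'][225:255,265:315].astype(int); hsv=cv2.cvtColor(s['img'],cv2.COLOR_RGB2HSV)
m=((hsv[...,1]>130)&(hsv[...,0]<18)&(hsv[...,2]>50)).astype(np.uint8)[215:260,265:315]
print(cv2.boundingRect(m))"
```

```text
-4 (np.float64(288.9386233351566), np.float64(232.87267173197412))
0 (np.float64(287.5662159093241), np.float64(233.31000105790528))
4 (np.float64(286.19037609376267), np.float64(233.7484241440845))
(10, 10, 25, 12)
```

Offset is about 0, so it's on axis. I'll add a 1 mm bias away from the cheek and slide in.

Request:
{"method": "drive_tool", "body": {
  "deltas": [
    [[-0.1,-1,0],[0,0,0]],
    [[0,-1.2,0],[0,0,0]],
    [[0,-1.2,0],[0,0,0]],
    [[0,-1.2,0],[0,0,0]],
    [[0,-1.2,0],[0,0,0]],
    [[0,-1,0],[0,0,0]],
    [[0,-0.8,0],[0,0,0]],
    [[0,-0.6,0],[0,0,0]],
    [[0,-0.4,0],[0,0,0]],
    [[0,-0.2,0],[0,0,0]],
    [[0,0,0],[0,0,0]]
  ]
}}

```text
clock: 10.4
position: [571.3, 73.5, 57.7]
ee_rot: [0.992, -0.128, -0.002, 0.002]
contact_force: [-2.1, -9.0, 10.8]
gripper_width: 58.0
grasp_force: 65.7
```

```bash
python3 -c "
from h import *
cl()"
```

```text
t 10.4 cx -13.2 cy 1.7 z 57.7 psi -14.72 F [-2.1 -9.  10.8] w 58.0 65.74281403132773
```

Request:
{"method": "drive_tool", "body": {
  "deltas": [
    [[0,-0.2,0],[0,0,0]],
    [[0,-0.2,0],[0,0,0]],
    [[0,-0.2,0],[0,0,0]],
    [[0,0,0],[0,0,0]]
  ]
}}

```text
clock: 10.8
position: [572.7, 79.0, 57.7]
ee_rot: [0.992, -0.128, -0.002, 0.002]
contact_force: [-2.5, -10.0, 10.9]
gripper_width: 58.2
grasp_force: 65.8
```

```bash
python3 -c "
from h import *
cl()
b=snap('side','s6.png')['img'][:,:,::-1]
cv2.imwrite('pics/c7.png',cv2.resize(b[150:250,200:320],None,fx=5,fy=5))"
```

```text
t 10.8 cx -7.5 cy 1.7 z 57.7 psi -14.73 F [ -2.5 -10.   10.9] w 58.2 65.8300545990005
```

View pics/c7.png

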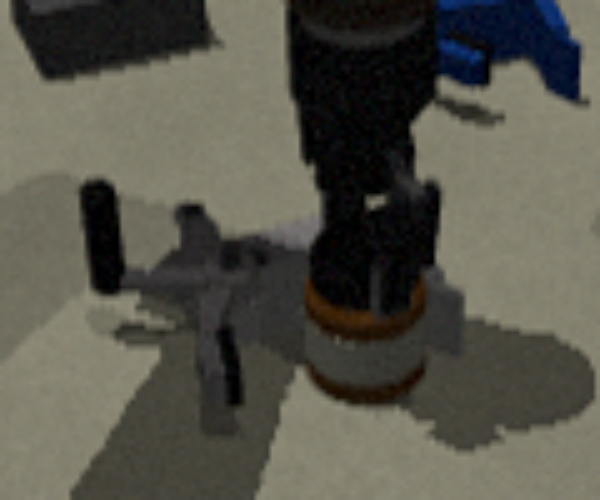

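The jar is in the mouth and still sliding: 10 N of steady friction, no jump at the stop yet. I'll keep creeping.

Request:
{"method": "drive_tool", "body": {
  "deltas": [
    [[0,-0.2,0],[0,0,0]],
    [[0,-0.2,0],[0,0,0]],
    [[0,0,0],[0,0,0]]
  ]
}}

```text
clock: 11.15
position: [573.7, 82.8, 57.7]
ee_rot: [0.992, -0.128, -0.002, 0.002]
contact_force: [-4.3, -9.5, 10.0]
gripper_width: 58.3
grasp_force: 65.9
```

Request:
{"method": "drive_tool", "body": {
  "deltas": [
    [[0,-0.2,0],[0,0,0]],
    [[0,0,0],[0,0,0]]
  ]
}}

```text
clock: 11.35
position: [574.1, 84.7, 57.7]
ee_rot: [0.992, -0.128, -0.002, 0.003]
contact_force: [-3.6, -9.7, 10.1]
gripper_width: 58.4
grasp_force: 65.9
```

Request:
{"method": "drive_tool", "body": {
  "deltas": [
    [[0,-0.2,0],[0,0,0]],
    [[0,0,0],[0,0,0]]
  ]
}}

```text
clock: 11.55
position: [574.6, 86.6, 57.7]
ee_rot: [0.992, -0.128, -0.002, 0.003]
contact_force: [-3.3, -10.4, 10.8]
gripper_width: 57.7
grasp_force: 65.9
```

```bash
python3 -c "
from h import *
cl()"
```

```text
t 11.55 cx 0.3 cy 1.8 z 57.7 psi -14.74 F [ -3.3 -10.4  10.8] w 57.7 65.8835821917728
```

Request:
{"method": "drive_tool", "body": {
  "deltas": [
    [[0,-0.2,0],[0,0,0]],
    [[0,0,0],[0,0,0]]
  ]
}}

```text
clock: 11.75
position: [575.1, 88.5, 57.7]
ee_rot: [0.992, -0.128, -0.002, 0.003]
contact_force: [-3.7, -10.2, 11.2]
gripper_width: 58.2
grasp_force: 65.9
```

Request:
{"method": "drive_tool", "body": {
  "deltas": [
    [[0,-0.2,0],[0,0,0]],
    [[0,0,0],[0,0,0]]
  ]
}}

```text
clock: 11.95
position: [575.4, 89.7, 57.7]
ee_rot: [0.992, -0.128, -0.002, 0.003]
contact_force: [-3.1, -12.3, 11.0]
gripper_width: 58.1
grasp_force: 66.0
```

Request:
{"method": "drive_tool", "body": {
  "deltas": [
    [[0,-0.2,0],[0,0,0]],
    [[0,0,0],[0,0,0]]
  ]
}}

```text
clock: 12.15
position: [575.3, 89.9, 57.8]
ee_rot: [0.992, -0.128, -0.003, 0.005]
contact_force: [-2.4, -17.2, 12.2]
gripper_width: 57.7
grasp_force: 66.2
```

Request:
{"method": "drive_tool", "body": {
  "deltas": [
    [[0,-0.2,0],[0,0,0]],
    [[0,0,0],[0,0,0]]
  ]
}}

```text
clock: 12.35
position: [575.3, 90.1, 57.9]
ee_rot: [0.992, -0.129, -0.004, 0.006]
contact_force: [-2.3, -23.2, 13.9]
gripper_width: 58.5
grasp_force: 66.4
```

```bash
python3 -c "
from h import *
cl()"
```

```text
t 12.35 cx 3.8 cy 2.1 z 57.9 psi -14.77 F [ -2.3 -23.2  13.9] w 58.5 66.35361892760557
```

The stop is clear: motion has halted and the force rose from 10 to 23 N, so the jar is home. I'll relieve the push, release and lift.

Request:
{"method": "drive_tool", "body": {
  "deltas": [
    [[0,0.3,0],[0,0,0]],
    [[0,0,0],[0,0,0]]
  ]
}}

```text
clock: 12.55
position: [575.3, 89.8, 57.7]
ee_rot: [0.992, -0.129, -0.003, 0.003]
contact_force: [-3.0, -13.3, 11.8]
gripper_width: 58.0
grasp_force: 65.9
```

Request:
{"method": "drive_tool", "body": {
  "deltas": [
    [[0,0,0],[0,0,0]],
    [[0,0,0],[0,0,0]],
    [[0,0,0],[0,0,0]],
    [[0,0,0],[0,0,0]],
    [[0,0,0],[0,0,0]],
    [[0,0,-1],[0,0,0]],
    [[0,0,-2],[0,0,0]],
    [[0,0,-3],[0,0,0]],
    [[0,0,-3],[0,0,0]],
    [[0,0,-3],[0,0,0]],
    [[0,0,0],[0,0,0]]
  ],
  "claw": 8.5
}}

```text
clock: 13.65
position: [580.4, 95.5, 182.3]
ee_rot: [0.992, -0.128, 0.005, -0.002]
contact_force: [1.1, -0.3, 0.8]
gripper_width: 84.9
grasp_force: 0.0
```

```bash
python3 -c "
from h import *
cl()"
```

```text
t 13.65 cx 10.3 cy -1.6 z 182.3 psi -14.66 F [ 1.1 -0.3  0.8] w 84.9 0.0
```

Request:
{"method": "drive_tool", "body": {
  "deltas": [
    [[-2,-1.8,0],[0,0,0]],
    [[-2.2,-2,0],[0,0,0]],
    [[-2.2,-2,0],[0,0,0]],
    [[-2.2,-2,0],[0,0,0]],
    [[-2.2,-2,0],[0,0,0]],
    [[-2,-1.8,0],[0,0,0]],
    [[0,0,0],[0,0,0]],
    [[0,0,0],[0,0,0]]
  ],
  "claw": 0
}}

```text
clock: 14.45
position: [482.9, 239.6, 176.4]
ee_rot: [0.992, -0.127, -0.0, 0.0]
contact_force: [-0.3, -0.1, -0.1]
gripper_width: 0.3
grasp_force: 0.0
```

```bash
python3 -c "
from h import *
cl()
a=snap('top','t7.png')['img'][:,:,::-1];b=snap('side','s7.png')['img'][:,:,::-1]
cv2.imwrite('pics/c8.png',np.hstack([cv2.resize(a[165:265,200:300],(400,400)),cv2.resize(b[150:250,200:300],(400,400))]))"
```

```text
t 14.45 cx 125.0 cy 129.4 z 176.4 psi -14.65 F [-0.3 -0.1 -0.1] w 0.3 0.0
```

View pics/c8.png

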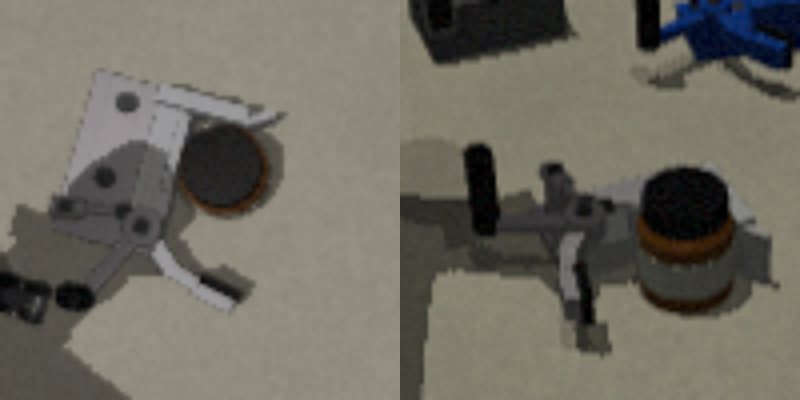

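The jar sits snug against the back plate and cheek (lid at top crop (222,165)). The closed fingers at (25,297) are just behind the open knob at (73,297). I'll descend and push the knob back.

Request:
{"method": "drive_tool", "body": {
  "deltas": [
    [[0,0,2],[0,0,0]],
    [[0,0,2],[0,0,0]],
    [[0,0,2],[0,0,0]],
    [[0,0,2],[0,0,0]],
    [[0,0,1.8],[0,0,0]],
    [[0,0,0],[0,0,0]]
  ]
}}

```text
clock: 15.15
position: [482.2, 237.1, 75.8]
ee_rot: [0.992, -0.129, -0.002, 0.002]
contact_force: [0.5, -1.2, -0.1]
gripper_width: -0.0
grasp_force: 0.0
```

Request:
{"method": "drive_tool", "body": {
  "deltas": [
    [[0,0.7,0],[0,0,0]],
    [[0,0.7,0],[0,0,0]],
    [[0,0.7,0],[0,0,0]],
    [[0,0.7,0],[0,0,0]],
    [[0,0.7,0],[0,0,0]],
    [[0,0.7,0],[0,0,0]],
    [[0,0.7,0],[0,0,0]],
    [[0,0.7,0],[0,0,0]],
    [[0,0.5,0],[0,0,0]],
    [[0,0,0],[0,0,0]]
  ]
}}

```text
clock: 16.15
position: [467.3, 179.0, 78.3]
ee_rot: [0.992, -0.129, -0.0, 0.0]
contact_force: [0.2, -0.3, 0.1]
gripper_width: -0.3
grasp_force: 0.0
```

Request:
{"method": "drive_tool", "body": {
  "deltas": [
    [[0,-1.5,0],[0,0,0]],
    [[0,-2,0],[0,0,0]],
    [[0,-2,0],[0,0,0]],
    [[0,0,-2],[0,0,0]],
    [[0,0,-4],[0,0,0]],
    [[0,0,-4],[0,0,0]],
    [[-4,0,0],[0,0,0]],
    [[-4,0,0],[0,0,0]],
    [[0,0,0],[0,0,0]],
    [[0,0,0],[0,0,0]]
  ]
}}

```text
clock: 17.15
position: [404.3, 255.8, 178.9]
ee_rot: [0.992, -0.127, 0.001, -0.001]
contact_force: [0.8, -0.3, -0.2]
gripper_width: 0.1
grasp_force: 0.0
```

```bash
python3 -c "
from h import *
cl()
a=snap('top','t8.png')['img'][:,:,::-1];b=snap('side','s8.png')['img'][:,:,::-1]
cv2.imwrite('pics/c9.png',np.hstack([cv2.resize(a[165:265,200:300],(400,400)),cv2.resize(b[150:250,200:300],(400,400))]))"
```

```text
t 17.15 cx 120.7 cy 209.5 z 178.9 psi -14.55 F [ 0.8 -0.3 -0.2] w 0.1 0.0
```

View pics/c9.png

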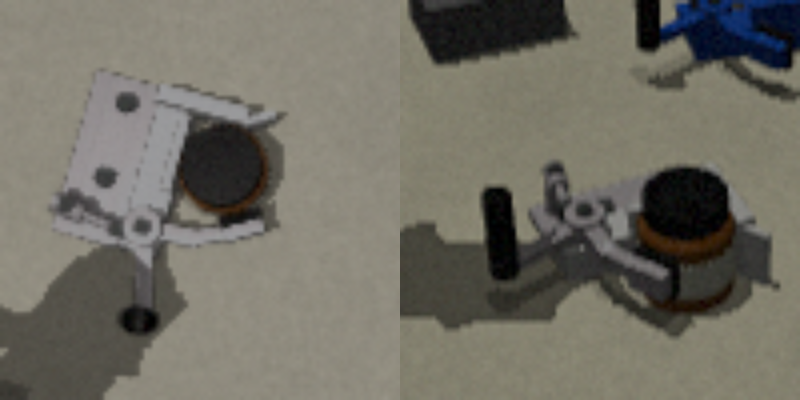

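The jaw pad bears on the jar. The knob top, at top-view pixel (235,244), has shifted about 3.4 px (10 mm) from its shut-on-nothing place, so the jaw is at about 0.13 rad. The arm is clear, so I'll hand in.

```bash
python3 -c "
from h import *
print(arm.job_done())"
```

```text
the job is handed in; nothing more can be done
None
```

The jar is fully home and gripped, with the jaw at about 0.13 rad by my estimate, and I handed the job in at about 17 s; no verdict came back, and I viewed 11 pictures, one over the limit of 10.

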